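Show the inspection camera the red lens mark with a hand mirror

ROBOT

A 6-joint arm with a two-finger parallel gripper is mounted at the origin on a cart in front of the work surface, level with it; the furniture and walls round the work are solid. World frame = base frame: x ahead of the robot, y to its left, z up, the work surface at z = 0. Lengths are in m, angles in degrees, forces in N, time in s.
With the tool pointing down it reaches from about 0.25 to 0.725 m from the base axis. Payload 9.7 kg.
Tool frame: the origin (TCP) lies midway between the tips of the shut fingers; the grasp point (between the pads) lies 19 mm behind it; z points along the fingers, y is the line along which they close (so a half turn about z gives the same grasp; the last joint's range is limited). The gripper opens to 85 mm and grips with 20 to 120 N. Pads are 22 mm wide; open, the fingers measure 114 mm over their backs; the gripper's body (76 mm by 85 mm) begins 54 mm behind the grasp point. The pads swing forward as they close: fully open they stand 13 mm farther back than shut.
Start: joints at [-66.005, 4.979, 10.078, 95.1, 0, 90], TCP at [0.224, -0.502, 0.231] pointing down, gripper open.
Joint ranges: [-179.16, 179.16], [-48.56, 103.87], [-65.8, 70.77], [-126.05, 130.52], [-82.76, 87.17], [-180, 180]. Speed limits (degrees/s): [127.2, 127.2, 147.25, 180, 180, 180].

INTERFACE

Orientations are given as [roll, pitch, yaw] about the fixed x, y, z axes, in that order (R = Rz(yaw) Ry(pitch) Rx(roll)).
In Python, from workcell import bot gives the robot as it stands.
- The arm moves only by the shell command python3 -m crank 'ROWS' [FORCE]. ROWS is JSON, a list of rows, each an object with "gripper": the finger opening in mm, from 0 to 85.4; "travel": the shift along the tool's x, y, z in mm, a list of three; "twist": the turn, a rotation vector about the tool's x, y, z in rad, a list of three. In form: [{"gripper": gripper, "travel": [tx, ty, tz], "twist": [rx, ry, rz]}, ...]. A call has 1 to 12 rows; each row shifts and turns the commanded pose from where the row before left it, along the tool's axes as they then stand; what a row does not reach is not made up. A row lasts 1/8 s, in which the tool goes at most 62.5 mm and 10.7 degrees, less where a joint would pass 70% of its speed; a pose out of reach is approached as far as the arm can. A call is refused whole if a number of a shift passes 62.5 or a number of a turn 0.188, either way. A call with a gripper value outside its range is refused whole. The fingers move at their own pace and stop on an object; FORCE is the grip in N (left out, the last holds). Time passes only in rows, so rows that do not move let the fingers close. It gives the time, the measured TCP pose, the force, the opening and the grip force at its end, in the units of the state.
- bot.get_obs(): the state, without advancing time (a new reading comes with each control period).
- bot.camera(name): name is "scene" or "top" or "wrist"; returns the picture (384x512x3 uint8, red, green, blue); there is no depth.
- bot.calibration(name): a dict with "vfov" (degrees; the focal length in pixels is half the picture's height over the tangent of half this angle, whatever the lens; pixels are square), "cx", "cy" (the principal point, pixels), "camera_from_world" (4x4, takes a point from world to camera coordinates). Camera axes: x right, y down, z forward; pixel columns grow to the right and rows downward; lengths in m; the calibration is good to about 2 mm. The wrist camera is an equidistant fisheye: a pixel r from the principal point sees the ray r / f radians off the axis. A picture is of the moment at which its call begins: read the wrist's pose just before it. calibration takes no time and is no camera call; for the wrist camera it gives the pose at the moment of the call.
- bot.job_done(): hands the job in; it is judged then, once.
The state is a dict: "time": time; "q": joint angles; "qd": joint speeds; "joint_efforts": joint torques, N m; "ee_pos": TCP position; "tcp_rot": TCP orientation; "wrist_force": force on the tool from outside, world axes, zero at the start; "torque": the same for the moment, N m; "opening": finger opening in m; "grasp_force": force on a finger pad.
Only numpy, scipy, OpenCV 4.12 (cv2) and the standard library are available. Lean on these libraries where they do the work, as an engineer would, in place of code of your own. Each camera call takes 0.05 s, during which the arm holds its last target. There are 200 camera calls.

TASK

Lift the inspection mirror up and off its two-prong hook and hold it about 15 cm straight in front of the small blue inspection camera, with the middle of the glass level with the camera's lens, turned so that the camera sees the red mark of the lens blank beside it (not the blue one) near the middle of the glass. Do not bump the camera or the two lens blanks, do not disturb the mug, the lens spray or the black loupe, and finish still holding the mirror there, steady and in the air.

Things in the scene. Friction and masses are not known exactly. Their poses are not given: they have to be found in the camera images.
- mirror_grip (a point): Middle of the black square handle (14 x 14 mm, 75 mm long, orange band near its top end) of the loose inspection mirror, 90 g: the place to grip. z up along the handle, x the way the glass faces, y sideways. The handle ends 30 mm above this point. It hangs upright, the glass facing the post of its hook stand, away from the open ends of the prongs.
- mirror_glass (a point): Centre of the mirror's glass (60 mm across, in an orange round head 66 mm across and 8 mm thick), 153 mm below mirror_grip and 4 mm forward in x. x axis: out of the glass, at a right angle to it; z: along the handle towards the grip.
- hook_prongs (a point): Fixed hook stand: point midway between its two prongs on top of them, 190 mm up, where the cross bar hangs. Prongs: level 8 mm bars, centres 30 mm apart, pointing along this point's -x (roughly to the robot); their tips 26 mm further along -x turn up 12 mm, so lift the mirror 25 to 55 mm (higher, its head meets the prongs), then draw it at least 60 mm along -x.
- camera_lens (a point): Centre of the front glass of the fixed inspection camera (blue 44 mm cube-like body with a black lens barrel 32 mm across, on a post), 110 mm above the worktop. The camera looks along this point's -x axis (level, roughly towards the robot); y is to the left as seen from the robot. The camera body reaches 80 mm back and 132 mm up.
- camera: The same inspection camera: origin on the worktop 110 mm straight below camera_lens, same axes. Its base plate is 90 x 80 mm, behind the lens front.
- red_mark (a point): Centre of the red dot (12 mm across, on a white patch) on the front face of a round orange-tinted lens blank (51 mm across) standing in a fixed holder beside the camera, 120 mm to its left or right (it varies), level with the lens (110 mm up) and facing the same way as the camera (-x).
- blue_mark (a point): The same on the other side of the camera: blue dot, the wrong mark.
- red_stand: Holder of the red-marked lens blank: base 50 x 55 mm on the worktop; origin straight below the mark; top of the blank at 136 mm.
- blue_stand: Holder of the blue-marked lens blank, same build.
- aim_left (a point): Point level with the camera lens, 51.5 mm to its +y side. Seen from a mirror 150 mm in front of the lens it halves the angle between the lens and the mark on the +y side: the line straight out of the glass centre must pass through it when the red mark is on the +y side.
- aim_right (a point): The same on the -y side, for when the red mark is on the -y side.
- mirror: The inspection mirror as a whole: origin at the middle of the underside of its steel cross bar, 45 mm below mirror_grip, same axes. The bar (52 mm along y, 10 mm along x, 8 mm high) rests on the prongs; below it a 10 mm thick neck leads to the round head, whose top is 75 mm below the bar.
- hook_stand: The hook stand as a whole, fixed: origin on the worktop, 55 mm behind (+x) the point below hook_prongs; base plate 110 x 110 mm; post 14 mm thick, 20 mm behind the origin; 195 mm tall, prong tips 202 mm.
- mug: White mug, loose, 92 x 127 x 95 mm, origin under its centre; a bystander.
- lens_spray: Black lens spray bottle with a red cap, loose, 106 mm tall, origin under its centre; a bystander.
- loupe: Black eye loupe (short black tube), loose, 35 mm across, 32 mm tall, origin under its centre; a bystander.

How it is judged (in metres and radians):
On the way:
1. the mirror is lifted off the hook and carried clear of it in the gripper (contact force between the fingers and mirror above 1 N and contact force between mirror and hook_stand below 0.1 N and distance between mirror and hook_prongs above 0.06 m), for 0.2 s.
At the end, for the whole second after the job is handed in: Gripper holds the mirror still in the air, touching nothing else; glass centre 100 to 200 mm in front of the lens and within 25 mm of its axis; the line straight out of the glass centre passes within 18 mm, sideways and in height, of the aim point on the red mark's side (((y of red_mark in the frame of camera above 0 m and y of aim_left in the frame of mirror_glass between -0.018 and 0.018 m) or (y of red_mark in the frame of camera below 0 m and y of aim_right in the frame of mirror_glass between -0.018 and 0.018 m)) and z of aim_left in the frame of mirror_glass between -0.018 and 0.018 m and z of aim_right in the frame of mirror_glass between -0.018 and 0.018 m and x of camera_lens in the frame of mirror_glass above 0.05 m and x of mirror_glass in the frame of camera_lens between -0.2 and -0.1 m and y of mirror_glass in the frame of camera_lens between -0.025 and 0.025 m and z of mirror_glass in the frame of camera_lens between -0.025 and 0.025 m and contact force between the fingers and mirror above 1 N and contact force between mirror and hook_stand below 0.2 N and contact force between mirror and camera below 0.2 N and contact force between mirror and red_stand below 0.2 N and contact force between mirror and blue_stand below 0.2 N and linear speed of mirror below 0.02 m/s and angular speed of mirror below 0.15 rad/s); the arm keeps its last pose, push and grip.
It fails at once if the camera or a lens blank is bumped (more than 4 N) (contact force between anything else and camera above 4 N or contact force between anything else and red_stand above 4 N or contact force between anything else and blue_stand above 4 N).
It fails at once if the white mug is moved by more than 30 mm (distance of mug from where it was at the start of the episode above 0.03 m).
It fails at once if the lens spray is moved by more than 30 mm (distance of lens_spray from where it was at the start of the episode above 0.03 m).
It fails at once if the black loupe is moved by more than 30 mm (distance of loupe from where it was at the start of the episode above 0.03 m).
It also fails if it takes over 38 s, if anything falls off the work surface, if the arm or the gripper's body presses on something with over 40 N, if the wrist force passes 120 N, or if a joint passes its speed limit or range.

## Working session

There is one attempt and no reset: what is moved stays moved. The work goes in short steps, Python scripts to look and compute and a shell command to move; the robot and the scene stay as the last step left them, time stands still between calls to the robot, and variables do not carry over. Pictures are saved under pics/ and viewed, at most 10 in all, crops included, and the job is handed in when it is done.

```bash
mkdir -p pics
cat > h.py <<'E'
import numpy as np, cv2
from workcell import bot
def cal(n):
    c=bot.calibration(n); return c
def ray(c,u,v):
    f=192/np.tan(np.radians(c['vfov']/2)); T=np.array(c['camera_from_world']); R=T[:3,:3]
    d=R.T@np.array([(u-c['cx'])/f,(v-c['cy'])/f,1.]); return -R.T@T[:3,3], d/np.linalg.norm(d)
def onz(c,u,v,z):
    o,d=ray(c,u,v); return o+d*(z-o[2])/d[2]
def tri(c1,p1,c2,p2):
    A=np.zeros((3,3));b=np.zeros(3);rs=[ray(c1,*p1),ray(c2,*p2)]
    for o,d in rs:
        P=np.eye(3)-np.outer(d,d);A+=P;b+=P@o
    x=np.linalg.solve(A,b); return x,[np.linalg.norm(np.cross(x-o,d)) for o,d in rs]
def proj(c,p):
    T=np.array(c['camera_from_world']);f=192/np.tan(np.radians(c['vfov']/2))
    q=T[:3,:3]@np.array(p)+T[:3,3]; return c['cx']+f*q[0]/q[2],c['cy']+f*q[1]/q[2]
E
python3 - <<'E'
from h import *
o=bot.get_obs();print(o['ee_pos'],o['tcp_rot'],o['q'])
for n in('scene','top'):
    im=bot.camera(n);cv2.imwrite(f'pics/{n}0.png',im[:,:,::-1]);c=cal(n);print(n,c['vfov'],c['cx'],c['cy'],ray(c,256,192))
    big=cv2.resize(im[:,:,::-1],(768,576),interpolation=cv2.INTER_CUBIC);cv2.imwrite(f'pics/{n}0b.png',big)
E
```

```text
[ 0.22355082 -0.50225985  0.23059147] [-1.79924791e+02 -7.08376906e-04  2.39926684e+01] [-6.60070008e+01  5.00926889e+00  1.00334297e+01  9.50993698e+01
  7.08810511e-04  9.00003299e+01]
scene 46.547823099911554 257.4100102966738 192.58877538460973 (array([-0.17177588, -0.99198069,  0.93809677]), array([ 0.48215674,  0.69697594, -0.53080074]))
top 45.81025362559749 248.17349273093177 192.1026323445276 (array([0.12884669, 0.19073009, 1.94984352]), array([ 0.2199341 , -0.10838534, -0.96947491]))
```

View pics/scene0b.png

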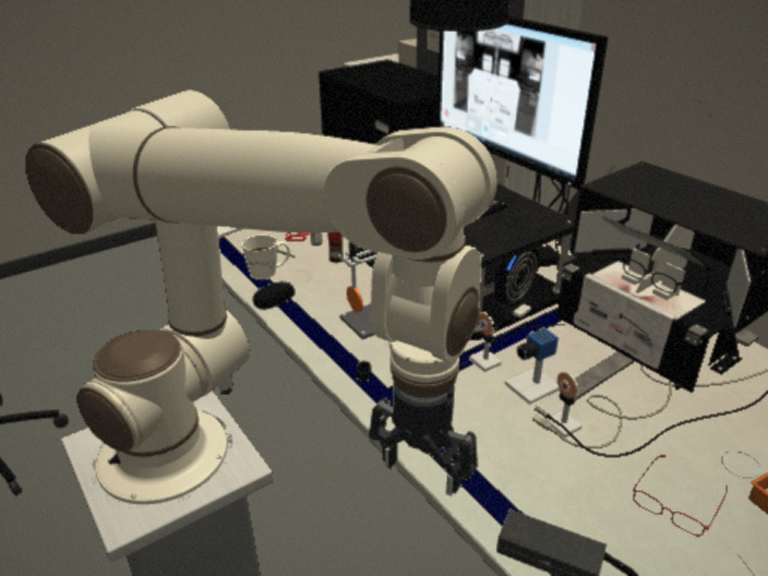

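View pics/top0b.png

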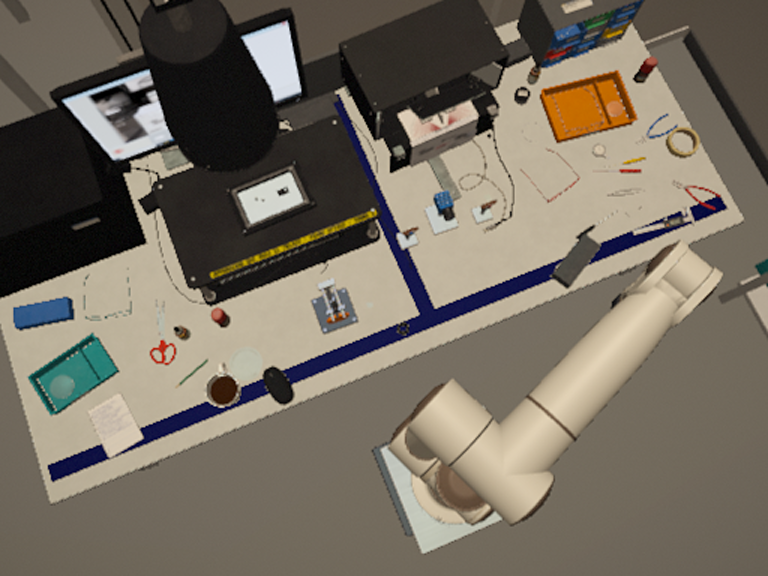

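The scene view shows the blue camera at about (540,343), blanks at (484,325) and (566,385), and the mirror's head at (355,298), partly hidden by the arm. The top view shows the hook at (332,300), the camera at (443,205), blanks at (407,235) and (485,208), and the loupe at (403,328). I'll look closer.

Run:
```python
from h import *
t=cv2.imread('pics/top0.png');s=cv2.imread('pics/scene0.png')
a=cv2.resize(t[175:230,195:255],None,fx=6.6,fy=6.6,interpolation=cv2.INTER_CUBIC)[:363]
b=cv2.resize(t[115:175,255:345],None,fx=4.4,fy=4.4,interpolation=cv2.INTER_CUBIC)
c=cv2.resize(s[195:290,295:395],None,fx=3.9,fy=3.9,interpolation=cv2.INTER_CUBIC)
d=cv2.resize(s[150:230,220:300],None,fx=3.9,fy=3.9,interpolation=cv2.INTER_CUBIC)
C=np.zeros((600,800,3),np.uint8)
a=cv2.resize(a,(330,300));C[:300,:330]=a[:300]   # top hook: 5.5x, origin (195,175)
C[:264,400:796]=b                                  # top cam: 4.4x origin (255,115) at (400,0)
d=cv2.resize(d,(296,296));C[304:600,:296]=d         # scene hook 3.7x origin(220,150) at (0,304)
c=cv2.resize(c,(320,304));C[296:600,400:720]=c       # 3.2x origin(295,195) at (400,296)
cv2.imwrite('pics/mix.png',C)
for (u,v) in((332,318),(403,328),(443,205)): print(onz(cal('top'),u/1.5,v/1.5,0.1 if v<300 else .0))
```

```text
[0.54515881 0.14769743 0.        ]
[ 0.43946049 -0.03255488  0.        ]
[ 0.71246511 -0.26824619  0.1       ]
```

View pics/mix.png

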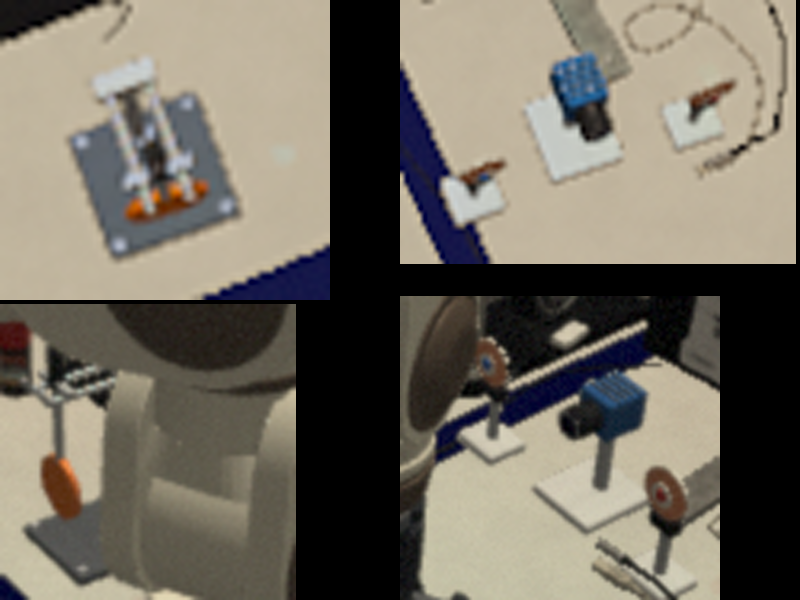

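Red mark is on the right (-y) side, at scene px about (376,257), with the blue one at (322,217) and the lens at (348,238). The mirror hangs at top px about (226,212), with its handle hard to see. Next I'll measure them.

```bash
cat > m.py <<'E'
from h import *
t=cv2.imread('pics/top0.png');s=cv2.imread('pics/scene0.png');ct=cal('top');cs=cal('scene')
def cents(im,lo,hi,box,mina=3,n=3):
    x0,y0,x1,y1=box;h=cv2.cvtColor(im[y0:y1,x0:x1],cv2.COLOR_BGR2HSV);m=cv2.inRange(h,lo,hi)
    k,l,st,ce=cv2.connectedComponentsWithStats(m)
    return [(int(st[i,4]),ce[i]+[x0,y0],(l==i)) for i in sorted(range(1,k),key=lambda i:-st[i,4]) if st[i,4]>=mina][:n]
if __name__=='__main__':
    hs=cv2.cvtColor(t,cv2.COLOR_BGR2HSV); print('plate hsv',hs[217,219],hs[193,212],'whiteplate',hs[152,290],'bench',hs[160,270])
    # hook plate: largest cool-grey blob
    b=cents(t,(90,0,50),(130,120,160),(195,175,255,230),20,2)
    for a,c,m in b: print('plate',a,c); 
    ys,xs=np.where(b[0][2]);hull=cv2.convexHull(np.c_[xs+195,ys+175].astype(np.float32));r=cv2.minAreaRect(hull);bp=cv2.boxPoints(r)
    P=np.array([onz(ct,u,v,.008) for u,v in bp]);print(P.round(4),P.mean(0),[np.linalg.norm(P[i]-P[i-1]) for i in range(4)],[np.degrees(np.arctan2(*(P[i]-P[i-1])[1::-1])) for i in range(4)])
    for n,lo,hi in(('blue',(100,110,40),(125,255,255)),('red',(165,100,60),(179,255,255)),('red2',(0,150,60),(5,255,255))):
        for a,c,m in cents(s,lo,hi,(310,195,395,275)): print(n,a,c,onz(cs,*c,.11))
    for n,box in(('top orange',(195,175,255,230)),): 
        for a,c,m in cents(t,(3,130,100),(20,255,255),box): print(n,a,c,onz(ct,*c,.115))
    for a,c,m in cents(t,(100,110,40),(125,255,255),(280,120,310,145)): print('camtop',a,c,onz(ct,*c,.132))
    for n,box in(('campl',(280,135,308,157)),('bl',(263,148,282,168)),('rd',(312,130,332,150))):
        for a,c,m in cents(t,(0,0,185),(179,30,255),box,10,1):
            ys,xs=np.where(m);r=cv2.minAreaRect(np.c_[xs,ys].astype(np.float32));print(n,a,c,onz(ct,*c,.006),[onz(ct,u+box[0],v+box[1],.006)[:2].round(3).tolist() for u,v in cv2.boxPoints(r)])
E
python3 m.py
```

```text
plate hsv [105  33 108] [ 19  53 164] whiteplate [ 60   6 202] bench [ 68   5 199]
plate 299 [222.18729097 207.66555184]
plate 21 [221.0952381  200.14285714]
[[0.6169 0.1842 0.008 ]
 [0.6133 0.0788 0.008 ]
 [0.5092 0.0836 0.008 ]
 [0.5132 0.1877 0.008 ]] [0.56314133 0.13354636 0.008     ] [np.float64(0.10373761626365721), np.float64(0.10542337786972429), np.float64(0.10420406989192739), np.float64(0.1041613213728349)] [np.float64(-1.9395826518835795), np.float64(-91.93935999978227), np.float64(177.36591401953086), np.float64(87.80827164670721)]
blue 390 [350.72307692 227.25384615] [ 0.70012577 -0.2448413   0.11      ]
blue 117 [362.8974359  212.70940171] [ 0.78885245 -0.21147718  0.11      ]
blue 44 [314.93181818 234.02272727] [ 0.58754012 -0.20609696  0.11      ]
red2 6 [375.83333333 257.        ] [ 0.65639385 -0.38672576  0.11      ]
top orange 20 [225.   211.55] [0.51665146 0.13556239 0.115     ]
top orange 8 [219.25  213.125] [0.51945097 0.15989714 0.115     ]
top orange 6 [230.83333333 208.83333333] [0.51818664 0.10908954 0.115     ]
camtop 95 [294.98947368 134.13684211] [ 0.71343458 -0.26355932  0.132     ]
campl 181 [292.14917127 146.61325967] [ 0.70369674 -0.25898751  0.006     ] [[0.757, -0.235], [0.757, -0.312], [0.669, -0.307], [0.668, -0.231]]
bl 69 [270.7826087  159.98550725] [ 0.6817494  -0.14472509  0.006     ] [[0.709, -0.128], [0.689, -0.178], [0.654, -0.163], [0.674, -0.113]]
rd 74 [320.58108108 142.56756757] [ 0.67270586 -0.38613928  0.006     ] [[0.701, -0.367], [0.698, -0.42], [0.654, -0.414], [0.657, -0.362]]
```

```bash
python3 -m crank '[{"gripper":85,"travel":[0,0,-40],"twist":[0,0,0.15]},{"gripper":85,"travel":[0,0,-40],"twist":[0,0,0.15]},{"gripper":85,"travel":[0,0,-40],"twist":[0,0,0.15]},{"gripper":85,"travel":[20,-40,0],"twist":[0,0,0]},{"gripper":85,"travel":[20,-50,0],"twist":[0,0,0]},{"gripper":85,"travel":[20,-50,0],"twist":[0,0,0]},{"gripper":85,"travel":[20,-50,0],"twist":[0,0,0]},{"gripper":85,"travel":[20,-50,0],"twist":[0,0,0]},{"gripper":85,"travel":[20,-50,0],"twist":[0,0,0]},{"gripper":85,"travel":[20,-50,0],"twist":[0,0,0]},{"gripper":85,"travel":[0,-50,0],"twist":[0,0,0]}]' 60
```

```text
time: 1.48
ee_pos: [0.3764, -0.1153, 0.3505]
tcp_rot: [-180.0, 0.1, -1.8]
wrist_force: [0.5, -0.2, 0.7]
opening: 0.0851
grasp_force: 0.0
```

```bash
python3 -m crank '[{"gripper":85,"travel":[0,-45,0],"twist":[0,0,0]},{"gripper":85,"travel":[0,-45,0],"twist":[0,0,0]},{"gripper":85,"travel":[0,-45,0],"twist":[0,0,0]},{"gripper":85,"travel":[0,-45,0],"twist":[0,0,0]},{"gripper":85,"travel":[0,-45,0],"twist":[0,0,0]},{"gripper":85,"travel":[0,-25,0],"twist":[0,0,0]},{"gripper":85,"travel":[0,0,0],"twist":[0,0,0]},{"gripper":85,"travel":[0,0,0],"twist":[0,0,0]}]' 60
python3 - <<'E'
from h import *
import json
print(bot.get_obs()['ee_pos'],bot.get_obs()['qd'])
C=np.zeros((576,768,3),np.uint8)
c=bot.calibration('wrist');w=bot.camera('wrist')[:,:,::-1];cv2.imwrite('pics/w1.png',w)
json.dump({k:(np.array(v).tolist()) for k,v in c.items()},open('w1.json','w'));print(c)
s=bot.camera('scene')[:,:,::-1];cv2.imwrite('pics/scene1.png',s);t=bot.camera('top')[:,:,::-1];cv2.imwrite('pics/top1.png',t)
C[:384,:512]=w;C[384:,:]=0
C[:192,512:]=cv2.resize(s,(256,192));C[192:384,512:]=cv2.resize(t,(256,192))
d=cv2.resize(s[190:286,300:396],(192,192));C[384:,:192]=d;C[384:,192:384]=cv2.resize(s[130:226,200:296],(192,192));C[384:,384:576]=cv2.resize(t[170:234,192:256],(192,192))
cv2.imwrite('pics/mix1.png',C)
E
```

```text
time: 2.48
ee_pos: [0.381, 0.0431, 0.3549]
tcp_rot: [-176.2, 0.1, 3.7]
wrist_force: [-0.2, -1.2, 0.1]
opening: 0.0851
grasp_force: 0.0
[0.38098387 0.04306197 0.35488826] [-0.15034922 -0.11164604 -0.06506768 -0.0550916  -0.00036826 -0.00978597]
{'vfov': 65.70646984690485, 'cx': 254.9526307758309, 'cy': 194.81245126641824, 'camera_from_world': array([[ 0.06321668, -0.99573223, -0.06723826,  0.04292667],
       [-0.95208258, -0.08037197,  0.2950917 ,  0.29127359],
       [-0.29923638,  0.04536166, -0.95310016,  0.60917927],
       [ 0.        ,  0.        ,  0.        ,  1.        ]])}
```

View pics/mix1.png

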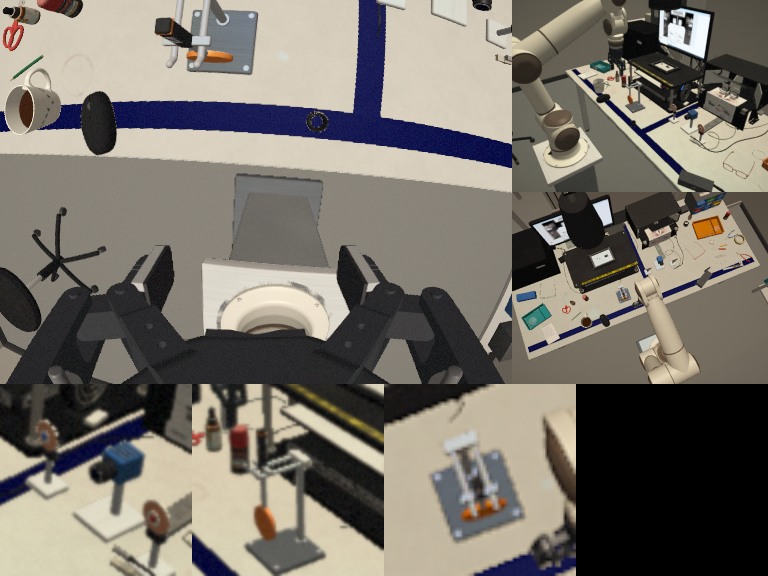

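The wrist view shows the handle with its orange band at (172,28), prong tips at (172,62)/(200,62), head at (210,57) and the loupe at (317,121). The scene is now unobstructed. Next I'll measure from scene1/top1 and check the joints, because the tool tilted a little.

Run:
```python
import m
from h import *
from scipy.spatial.transform import Rotation as R
o=bot.get_obs();print(o['q'].round(1) if hasattr(o['q'],'round') else o['q'],o['tcp_rot'])
s=cv2.imread('pics/scene1.png');t=cv2.imread('pics/top1.png');cs=cal('scene');ct=cal('top')
def pr(n,im,c,lo,hi,box,z,k=3,mina=4):
    for a,p,mm in m.cents(im,lo,hi,box,mina,k): print(n,a,p.round(1),onz(c,*p,z).round(4))
pr('red',s,cs,(0,150,60),(5,255,255),(360,235,395,275),.11)
pr('red2',s,cs,(170,80,60),(179,255,255),(360,235,395,275),.11)
pr('blue',s,cs,(95,60,40),(130,255,255),(312,205,336,228),.11,3,3)
pr('disc blue',s,cs,(3,60,60),(20,255,255),(308,200,340,232),.11)
pr('disc red',s,cs,(3,60,60),(20,255,255),(360,235,395,275),.11)
pr('band',s,cs,(3,130,100),(20,255,255),(215,150,250,180),.25,3,2)
pr('head',s,cs,(3,130,100),(20,255,255),(215,180,250,215),.085)
print('lens guess', onz(cs,300+104/2,190+91/2,.11), 'top')
C=np.zeros((480,800,3),np.uint8)
C[:,:480]=cv2.resize(s[135:215,210:290],(480,480),interpolation=cv2.INTER_CUBIC)
C[:320,480:]=cv2.resize(s[200:280,310:390],(320,320),interpolation=cv2.INTER_CUBIC);cv2.imwrite('pics/mix2.png',C)
```

```text
[  3.6 -12.5   7.7 110.3   3.8 179.9] [-1.76170886e+02  4.78905634e-02  3.66927144e+00]
red 5 [376. 257.] [ 0.6568 -0.387   0.11  ]
blue 25 [332.5 225.4] [ 0.6611 -0.2048  0.11  ]
blue 5 [321.6 215.8] [ 0.6687 -0.1463  0.11  ]
disc blue 101 [323.  215.2] [ 0.6745 -0.1464  0.11  ]
disc red 152 [377.7 256.3] [ 0.6629 -0.3876  0.11  ]
band 13 [223.4 152.8] [0.507  0.1804 0.25  ]
band 4 [227.  157.5] [0.499  0.1444 0.25  ]
head 110 [236.3 198.9] [0.5206 0.1311 0.085 ]
lens guess [ 0.6733124  -0.27681484  0.11      ] top
```

View pics/mix2.png

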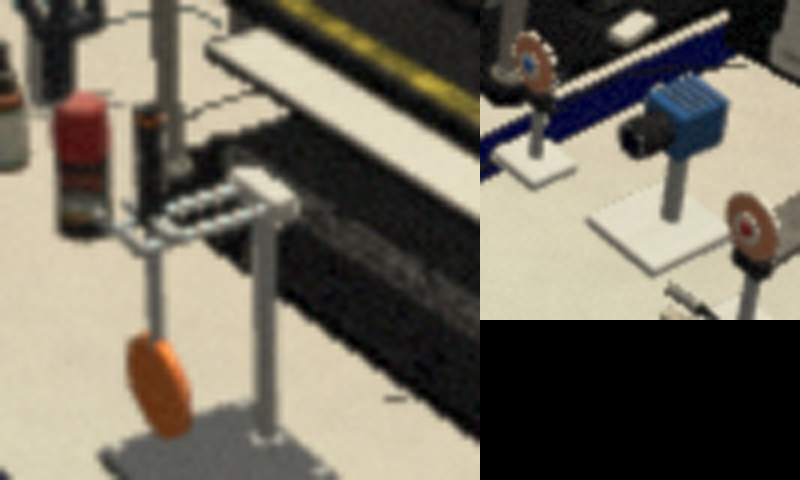

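The scene crops show the band at full-image px about (235,155), the red dot at (376,257), the blue dot at (322,216) and the lens front at (348,234). Joint 6 has reached its 180° limit, so I'll grip across the handle at yaw ≈ +88° instead. First I'll triangulate the handle band from the scene and wrist views.

Run:
```python
import m,json
from h import *
s=cv2.imread('pics/scene1.png');t=cv2.imread('pics/top1.png');w=cv2.imread('pics/w1.png');cs=cal('scene');ct=cal('top');cw=json.load(open('w1.json'))
def wray(c,u,v):
    f=192/np.tan(np.radians(c['vfov']/2));x,y=u-c['cx'],v-c['cy'];r=np.hypot(x,y);th=r/f
    T=np.array(c['camera_from_world']);d=np.array([x/r*np.sin(th),y/r*np.sin(th),np.cos(th)]);return -T[:3,:3].T@T[:3,3],T[:3,:3].T@d
def isect(rs):
    A=sum(np.eye(3)-np.outer(d,d) for o,d in rs);b=sum((np.eye(3)-np.outer(d,d))@o for o,d in rs);x=np.linalg.solve(A,b)
    return x.round(4),[round(np.linalg.norm(np.cross(x-o,d)),4) for o,d in rs]
bs=m.cents(s,(3,110,60),(22,255,255),(230,150,241,160),2,2);print([(a,p.round(1)) for a,p,_ in bs])
bw=m.cents(w,(3,130,80),(22,255,255),(150,10,195,45),5,3);print([(a,p.round(1)) for a,p,_ in bw])
print('band',isect([ray(cs,*bs[0][1]),wray(cw,*bw[0][1])]))
def zcut(r,z): o,d=r;return (o+d*(z-o[2])/d[2]).round(4)
for z in(.255,.26,.258): print(z,zcut(ray(cs,*bs[0][1]),z),zcut(wray(cw,*bw[0][1]),z))
# red/blue marks, wrist plate
red=onz(cs,376,257,.11);blue=onz(cs,321.6,215.8,.11);d=blue-red;print('camhead',np.degrees(np.arctan2(-d[0],d[1])),'mid',(red+blue)/2)
print('lens front', onz(cs,348,234.25,.11))
r=[(a,p.round(1),zcut(wray(cw,*p),.008)) for a,p,_ in m.cents(w,(90,20,40),(120,120,200),(185,0,270,80),100,2)];print('plate',r)
mm=m.cents(w,(90,20,40),(120,120,200),(185,0,270,80),100,1)[0][2];ys,xs=np.where(mm);bp=cv2.boxPoints(cv2.minAreaRect(np.c_[xs+185,ys].astype(np.float32)))
print(bp.round(1).tolist(),[zcut(wray(cw,*p),.008).tolist() for p in bp])
cv2.imwrite('pics/w1c.png',cv2.resize(w[0:100,130:290],(800,500),interpolation=cv2.INTER_CUBIC))
```

```text
[(6, array([234.5, 154.7]))]
[(46, array([168.2,  29.2]))]
band (array([0.5192, 0.13  , 0.2604]), [np.float64(0.0004), np.float64(0.0004)])
0.255 [0.5251 0.1387 0.255 ] [0.5202 0.1323 0.255 ]
0.26 [0.52   0.1304 0.26  ] [0.5189 0.1304 0.26  ]
0.258 [0.522  0.1337 0.258 ] [0.5195 0.1311 0.258 ]
camhead -2.825097364177926 mid [ 0.66271511 -0.26663448  0.11      ]
lens front [ 0.66795562 -0.26535682  0.11      ]
plate [(1837, array([235.1,  37.3]), array([0.568, 0.111, 0.008]))]
[[203.39999389648438, 67.19999694824219], [209.89999389648438, 7.099999904632568], [256.1000061035156, 12.100000381469727], [249.60000610351562, 72.19999694824219]] [[0.5158, 0.1606, 0.008], [0.6225, 0.1572, 0.008], [0.614, 0.0797, 0.008], [0.5095, 0.0836, 0.008]]
```

View pics/w1c.png

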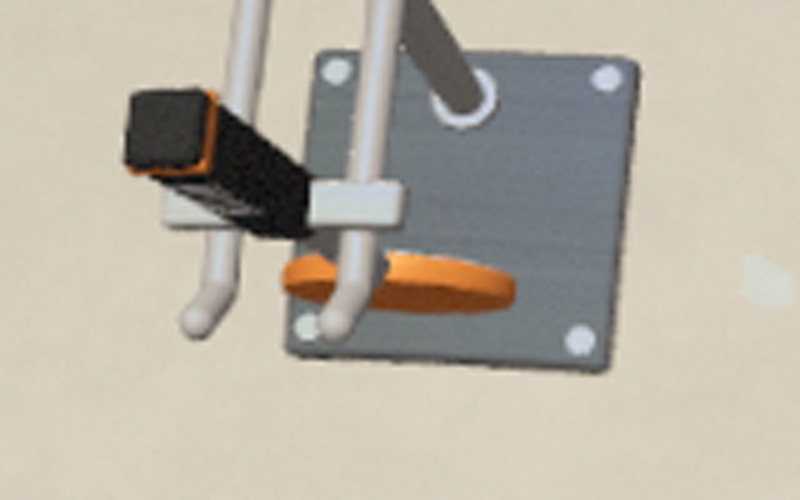

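The crop shows the square handle top centred at px (163.4,26.0), the cross bar from (162.5,42) to (210,40.5), and the plate corners at (192.6,10.6), (258,12), (252,74.4) and (187.4,70.4).

Run:
```python
import json
from h import *
cw=json.load(open('w1.json'))
def wray(c,u,v):
    f=192/np.tan(np.radians(c['vfov']/2));x,y=u-c['cx'],v-c['cy'];r=np.hypot(x,y);th=r/f
    T=np.array(c['camera_from_world']);d=np.array([x/r*np.sin(th),y/r*np.sin(th),np.cos(th)]);return -T[:3,:3].T@T[:3,3],T[:3,:3].T@d
def zc(u,v,z): o,d=wray(cw,u,v);return (o+d*(z-o[2])/d[2]).round(4)
print('top',zc(163.4,26,.265),'bar ends',zc(162.5,41.5,.198),zc(211,40.5,.198))
P=np.array([zc(*p,.008) for p in((192.6,10.6),(258,12),(252,74.4),(187.4,70.4))]);print(P,P.mean(0),[np.degrees(np.arctan2(*(P[a]-P[b])[1::-1])) for a,b in((0,3),(1,2),(3,2),(0,1))])
```

```text
top [0.5208 0.1329 0.265 ] bar ends [0.5217 0.1597 0.198 ] [0.5212 0.1072 0.198 ]
[[0.6171 0.1868 0.008 ]
 [0.6144 0.0766 0.008 ]
 [0.506  0.0795 0.008 ]
 [0.5103 0.188  0.008 ]] [0.56195  0.132725 0.008   ] [np.float64(-0.6437457141753843), np.float64(-1.5324551412665168), np.float64(87.73047939233113), np.float64(88.59648220576787)]
```

```bash
cat >> h.py <<'E'
from scipy.spatial.transform import Rotation as R
def plan(tgt,rpy):
    o=bot.get_obs();Rc=R.from_euler('xyz',o['tcp_rot'],degrees=True);Rt=R.from_euler('xyz',rpy,degrees=True)
    print('pos',np.round(o['ee_pos'],4),'rot',np.round(o['tcp_rot'],2),'rotvec',(Rc.inv()*Rt).as_rotvec().round(4),'travel now-axes mm',(1000*Rc.inv().apply(np.array(tgt)-o['ee_pos'])).round(1),'travel tgt-axes',(1000*Rt.inv().apply(np.array(tgt)-o['ee_pos'])).round(1))
E
python3 -c "
from h import *
plan([.52,.1325,.32],[180,0,88.5])"
```

```text
pos [0.3809 0.0431 0.3549] rot [-1.7617e+02  5.0000e-02  3.6700e+00] rotvec [-0.0548 -0.0488 -1.48  ] travel now-axes mm [144.5 -77.8  40.1] travel tgt-axes [ 93.  136.7  34.9]
```

```bash
python3 -m crank '[{"gripper":85,"travel":[0,0,0],"twist":[-0.0055,-0.0049,-0.148]},{"gripper":85,"travel":[0,0,0],"twist":[-0.0055,-0.0049,-0.148]},{"gripper":85,"travel":[0,0,0],"twist":[-0.0055,-0.0049,-0.148]},{"gripper":85,"travel":[0,0,0],"twist":[-0.0055,-0.0049,-0.148]},{"gripper":85,"travel":[0,0,0],"twist":[-0.0055,-0.0049,-0.148]},{"gripper":85,"travel":[0,0,0],"twist":[-0.0055,-0.0049,-0.148]},{"gripper":85,"travel":[0,0,0],"twist":[-0.0055,-0.0049,-0.148]},{"gripper":85,"travel":[0,0,0],"twist":[-0.0055,-0.0049,-0.148]},{"gripper":85,"travel":[0,0,0],"twist":[-0.0055,-0.0049,-0.148]},{"gripper":85,"travel":[0,0,0],"twist":[-0.0055,-0.0049,-0.148]},{"gripper":85,"travel":[30,40,0],"twist":[0,0,0]},{"gripper":85,"travel":[0,0,0],"twist":[0,0,0]}]' 60
python3 -c "
from h import *
plan([.52,.1325,.32],[180,0,88.5])"
```

```text
time: 4.12
ee_pos: [0.4233, 0.0734, 0.3533]
tcp_rot: [-179.9, 0.0, 88.6]
wrist_force: [-0.5, 0.2, 0.1]
opening: 0.0851
grasp_force: 0.0
pos [0.4233 0.0734 0.3533] rot [-1.7987e+02  3.0000e-02  8.8590e+01] rotvec [-0.0023  0.0004  0.0015] travel now-axes mm [61.5 95.3 33.1] travel tgt-axes [61.6 95.1 33.3]
```

```bash
python3 -m crank '[{"gripper":85,"travel":[20,32,0],"twist":[0,0,0]},{"gripper":85,"travel":[20,32,15],"twist":[0,0,0]},{"gripper":85,"travel":[21.5,31,18],"twist":[0,0,0]},{"gripper":85,"travel":[0,0,0],"twist":[0,0,0]},{"gripper":85,"travel":[0,0,0],"twist":[0,0,0]}]' 60
python3 - <<'E'
from h import *
plan([.52,.1325,.218],[180,0,88.5])
C=np.zeros((480,800,3),np.uint8)
w=bot.camera('wrist')[:,:,::-1];s=bot.camera('scene')[:,:,::-1];t=bot.camera('top')[:,:,::-1]
C[:300,:400]=cv2.resize(w,(400,300));C[:400,400:]=cv2.resize(s[120:220,190:290],(400,400),interpolation=cv2.INTER_CUBIC)
cv2.imwrite('pics/mix3.png',C)
E
```

```text
time: 4.75
ee_pos: [0.5177, 0.131, 0.3224]
tcp_rot: [-180.0, 0.0, 88.5]
wrist_force: [-0.8, 0.5, 0.8]
opening: 0.085
grasp_force: 0.0
pos [0.5177 0.131  0.3224] rot [-1.7999e+02  2.0000e-02  8.8530e+01] rotvec [-0.0001  0.0003  0.0005] travel now-axes mm [  1.6   2.3 104.4] travel tgt-axes [  1.6   2.3 104.4]
```

View pics/mix3.png

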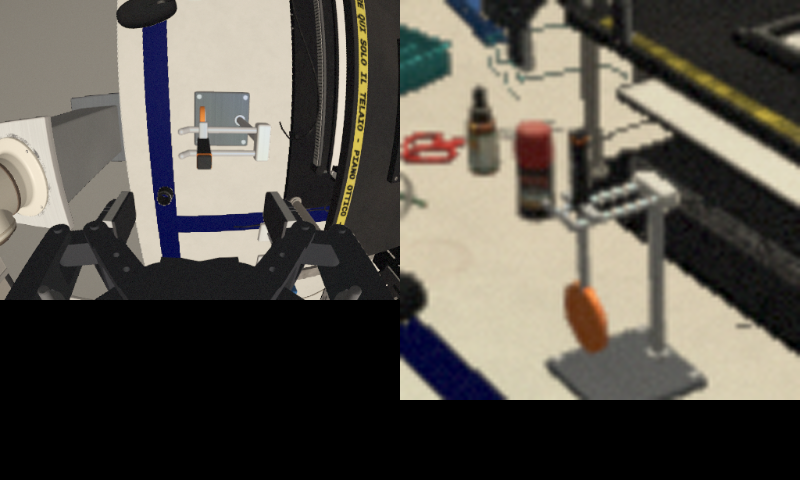

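The wrist view shows the handle at about (204,160), between the finger pads at (125,210) and (290,210). The gripper is centred over it, so I'll descend and close.

```bash
python3 -m crank '[{"gripper":85,"travel":[1.5,2.5,30],"twist":[0,0,0]},{"gripper":85,"travel":[0,0,30],"twist":[0,0,0]},{"gripper":85,"travel":[0,0,25],"twist":[0,0,0]},{"gripper":85,"travel":[0,0,17],"twist":[0,0,0]},{"gripper":85,"travel":[0,0,0],"twist":[0,0,0]},{"gripper":0,"travel":[0,0,0],"twist":[0,0,0]},{"gripper":0,"travel":[0,0,0],"twist":[0,0,0]},{"gripper":0,"travel":[0,0,0],"twist":[0,0,0]},{"gripper":0,"travel":[0,0,0],"twist":[0,0,0]},{"gripper":0,"travel":[0,0,0],"twist":[0,0,0]},{"gripper":0,"travel":[0,0,0],"twist":[0,0,0]}]' 70
python3 -m crank '[{"gripper":0,"travel":[0,0,0],"twist":[0,0,0]},{"gripper":0,"travel":[0,0,0],"twist":[0,0,0]}]'
```

```text
time: 6.28
ee_pos: [0.5209, 0.133, 0.2202]
tcp_rot: [180.0, -0.0, 88.5]
wrist_force: [0.9, -0.4, 3.7]
opening: 0.0132
grasp_force: 68.2
time: 6.52
ee_pos: [0.5209, 0.133, 0.2203]
tcp_rot: [180.0, -0.0, 88.5]
wrist_force: [1.0, 0.3, 5.6]
opening: 0.013
grasp_force: 68.5
```

```bash
python3 -m crank '[{"gripper":0,"travel":[0,0,-10],"twist":[0,0,0]},{"gripper":0,"travel":[0,0,-15],"twist":[0,0,0]},{"gripper":0,"travel":[0,0,-15],"twist":[0,0,0]},{"gripper":0,"travel":[0,0,0],"twist":[0,0,0]},{"gripper":0,"travel":[0,0,0],"twist":[0,0,0]},{"gripper":0,"travel":[0,-15,0],"twist":[0,0,0]},{"gripper":0,"travel":[0,-20,0],"twist":[0,0,0]},{"gripper":0,"travel":[0,-20,0],"twist":[0,0,0]},{"gripper":0,"travel":[0,-20,0],"twist":[0,0,0]},{"gripper":0,"travel":[0,-15,0],"twist":[0,0,0]},{"gripper":0,"travel":[0,0,0],"twist":[0,0,0]},{"gripper":0,"travel":[0,0,0],"twist":[0,0,0]}]'
python3 - <<'E'
from h import *
# camera frame
h=np.radians(-2.8);X=np.array([np.cos(h),np.sin(h)]);Y=np.array([-X[1],X[0]])
L=np.array([.664,-.2665]);G=L-.15*X
a=h-np.radians(18.95);gx=np.array([np.cos(a),np.sin(a)]);TCP=G-.004*gx
print(G,TCP,np.degrees(a))
plan([*TCP,.2485],[180,0,90+np.degrees(a)])
C=np.zeros((480,800,3),np.uint8)
s=bot.camera('scene')[:,:,::-1]
cv2.imwrite('pics/mix4.png',cv2.resize(s[110:230,170:290],(480,480),interpolation=cv2.INTER_CUBIC))
E
```

```text
time: 8.02
ee_pos: [0.431, 0.1353, 0.2599]
tcp_rot: [180.0, 0.0, 88.6]
wrist_force: [-0.6, 0.0, -0.6]
opening: 0.0132
grasp_force: 68.5
[ 0.51417908 -0.25917253] [ 0.51046384 -0.2576903 ] -21.75
pos [0.431  0.1353 0.2599] rot [179.98   0.    88.55] rotvec [0.0004 0.     0.3543] travel now-axes mm [-390.8   89.4   11.4] travel tgt-axes [-335.5  219.5   11.4]
```

View pics/mix4.png

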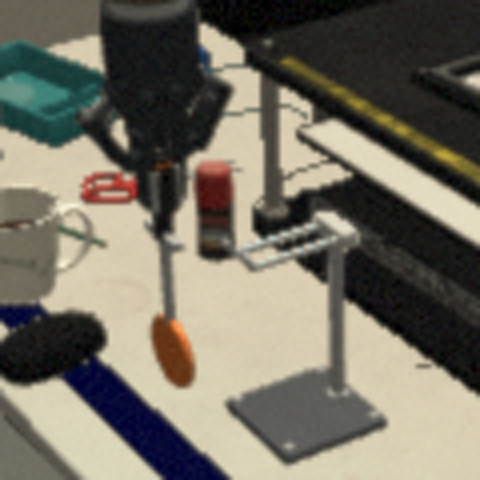

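The mirror is off the hook and hanging straight in the gripper, with the hook empty. Next I'll carry it sideways, turn it, then move in.

```bash
python3 -m crank '[{"gripper":0,"travel":[-20,0,0],"twist":[0,0,0]},{"gripper":0,"travel":[-35,0,0],"twist":[0,0,0]},{"gripper":0,"travel":[-40,0,0],"twist":[0,0,0]},{"gripper":0,"travel":[-40,0,0],"twist":[0,0,0.07]},{"gripper":0,"travel":[-40,0,0],"twist":[0,0,0.07]},{"gripper":0,"travel":[-40,6,0],"twist":[0,0,0.07]},{"gripper":0,"travel":[-40,8,0],"twist":[0,0,0.07]},{"gripper":0,"travel":[-40,12,0],"twist":[0,0,0.07]},{"gripper":0,"travel":[-35,12,0],"twist":[0,0,0]},{"gripper":0,"travel":[-25,8,0],"twist":[0,0,0]},{"gripper":0,"travel":[-10,0,0],"twist":[0,0,0]},{"gripper":0,"travel":[0,0,0],"twist":[0,0,0]}]'
python3 -c "
from h import *
plan([.5105,-.2577,.2485],[180,0,68.25])"
```

```text
time: 9.57
ee_pos: [0.4136, -0.2351, 0.2597]
tcp_rot: [-180.0, -0.0, 68.4]
wrist_force: [0.1, 0.2, -0.9]
opening: 0.0129
grasp_force: 68.4
pos [ 0.4136 -0.2351  0.2597] rot [-1.7996e+02 -1.0000e-02  6.8430e+01] rotvec [-0.0006 -0.0002  0.0032] travel now-axes mm [14.6 98.4 11.1] travel tgt-axes [14.9 98.4 11.2]
```

```bash
python3 -m crank '[{"gripper":0,"travel":[3,15,0],"twist":[0,0,0]},{"gripper":0,"travel":[4,25,4],"twist":[0,0,0]},{"gripper":0,"travel":[4,25,4],"twist":[0,0,0]},{"gripper":0,"travel":[4,20,3],"twist":[0,0,0]},{"gripper":0,"travel":[0,13,0],"twist":[0,0,0]},{"gripper":0,"travel":[0,0,0],"twist":[0,0,0]},{"gripper":0,"travel":[0,0,0],"twist":[0,0,0]},{"gripper":0,"travel":[0,0,0],"twist":[0,0,0]}]'
python3 - <<'E'
from h import *
plan([.5105,-.2577,.2485],[180,0,68.25])
s=bot.camera('scene')[:,:,::-1];t=bot.camera('top')[:,:,::-1];cv2.imwrite('pics/s5.png',s);cv2.imwrite('pics/t5.png',t)
C=np.zeros((480,800,3),np.uint8)
C[:400,:400]=cv2.resize(s[190:290,290:390],(400,400),interpolation=cv2.INTER_CUBIC);C[:400,400:]=cv2.resize(t[100:200,250:350],(400,400),interpolation=cv2.INTER_CUBIC)
cv2.imwrite('pics/mix5.png',C)
E
```

```text
time: 10.58
ee_pos: [0.51, -0.2569, 0.2494]
tcp_rot: [180.0, 0.0, 68.5]
wrist_force: [-0.1, 0.1, -1.4]
opening: 0.0132
grasp_force: 68.5
pos [ 0.51   -0.2569  0.2494] rot [1.7996e+02 1.0000e-02 6.8480e+01] rotvec [0.0006 0.0001 0.004 ] travel now-axes mm [-0.6  0.8  0.9] travel tgt-axes [-0.6  0.8  0.9]
```

View pics/mix5.png

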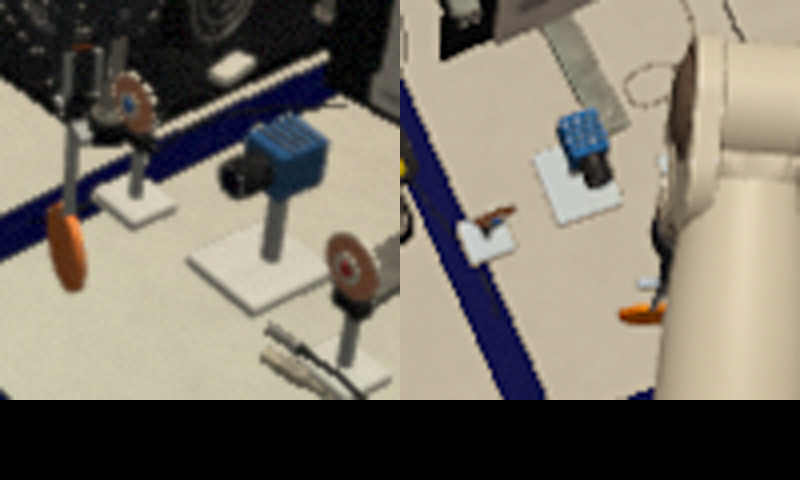

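The scene crop shows the head at full px about (307,252), clear of the camera at (351,233) and the red blank at (377,257). In the top crop the handle and head stand in front of the camera. I'll check the head position and tilt numerically.

Run:
```python
import m
from h import *
s=cv2.imread('pics/s5.png');cs=cal('scene')
for a,p,mm in m.cents(s,(3,130,80),(20,255,255),(298,235,316,268),10,1):
    print(a,p,onz(cs,*p,.111))
for p,n in(((.512,-.2578,.1114),'glass exp'),((.5105,-.2577,.2685),'grip exp'),((.5105,-.2577,.219),'bar')): print(n,np.round(proj(cs,p),1))
o=bot.get_obs();print(o['time'],max(abs(np.array(o['qd']))))
```

```text
140 [306.19285714 251.29285714] [ 0.51219529 -0.25372304  0.111     ]
glass exp [307.1 252. ]
grip exp [309.6 206.7]
bar [308.7 221.7]
10.675 0.16317049888041152
```

```bash
python3 -m crank '[{"gripper":0,"travel":[0,0,0],"twist":[0,0,0]},{"gripper":0,"travel":[0,0,0],"twist":[0,0,0]},{"gripper":0,"travel":[0,0,0],"twist":[0,0,0]},{"gripper":0,"travel":[0,0,0],"twist":[0,0,0]}]' && python3 -c "
from h import *
print(bot.job_done())"
```

```text
time: 11.18
ee_pos: [0.5104, -0.257, 0.2489]
tcp_rot: [180.0, 0.0, 68.5]
wrist_force: [0.5, 0.4, -1.5]
opening: 0.0132
grasp_force: 68.5
the job is handed in; nothing more can be done
None
```

I handed the job in at 11.2 s with the mirror off its hook and held still about 15 cm in front of the camera lens, turned towards the red mark on the right; the last picture put the glass within about 4 mm of plan, and no verdict was returned.

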